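# Grease the pivot pin and pin the ram to its bracket

## Robot

A 6-joint arm with a two-finger parallel gripper is mounted at the origin on the work surface. World frame = base frame: x ahead of the robot, y to its left, z up, the work surface at z = 0. Lengths are in m, angles in rad, forces in N, time in s.
With the tool pointing down it reaches from about 0.275 to 0.75 m from the base axis. Payload 10.2 kg.
Tool frame: the origin (TCP) lies midway between the tips of the shut fingers; the grasp point (between the pads) lies 19 mm behind it (env.hold_point_z is the distance from the TCP to the grasp point, in m); z points along the fingers, y is the line along which they close (so a half turn about z gives the same grasp; the last joint's range is limited). The gripper opens to 85 mm and grips with 20 to 120 N. Pads are 22 mm wide; open, the fingers measure 114 mm over their backs; the gripper's body (76 mm by 85 mm) begins 54 mm behind the grasp point. The pads swing forward as they close: fully open they stand 13 mm farther back than shut.
Start: joints at [-0.223, 0.313, 1.498, -0, 1.331, -0.223], TCP at [0.525, -0, 0.231] pointing down, gripper open.
Joint ranges: [-2.94, 2.94], [-0.97, 2.17], [0.19, 2.56], [-1.23, 4.37], [0.02, 3.11], [-2.88, 2.88]. Speed limits (rad/s): [2.39, 2.39, 3.01, 3.14, 3.14, 3.14].

## Interface

Orientations are given as a unit quaternion [x, y, z, w].
In Python, from bench import env, kinematics, monitor, eyes, job gives the robot as it stands. The module is installed in compiled form; this text tells all that it offers. Calls block until the motion is done:
- env.reach(position, orientation): joint-space move of the TCP to a pose.
- env.movel(position, velocity=0.15, frame=None, guard=None): straight line of the TCP; frame=None keeps the orientation; velocity is the mean speed in m/s. With guard (N) it stops when the force on the tool has changed by that much, and returns True; else False.
- env.set_joints(angles): joint-space move.
- env.release() and env.close_gripper(effort=None): open the fingers fully, or close them until they stop; effort is the grip in N (None keeps the last).
- env.hold(seconds).
- kinematics.ik(position, orientation): joint angles nearest the present ones, or None.
- monitor.sense(): the state.
- eyes.grab_frame(name): name is "scene" or "side" or "wrist"; returns a dict with "frame" (480x640x3 uint8, red, green, blue), "mtx" (3x3 intrinsics, pixels), "view" (4x4, takes a point from world to camera coordinates). Camera axes: x right, y down, z forward; pixel columns grow to the right and rows downward; lengths in m; the calibration is good to about 2 mm. The wrist camera is an equidistant fisheye: a pixel r from the principal point sees the ray r / f radians off the axis. A picture is of the moment at which its call begins. There is no depth.
A pose or a line that the arm cannot do raises env.MotionError and nothing moves.
- job.hand_in(): hands the job in; it is judged then, once.
The state is a dict: "clock": time; "joints": joint angles; "qvel": joint speeds; "joint_efforts": joint torques, N m; "position": TCP position; "ee_rot": TCP orientation; "contact_force": force on the tool from outside, world axes, zero at the start; "ft_torque": the same for the moment, N m; "finger_gap": opening from 0.0 (shut) to 1.0 (fully open); "gripper_force": force on a finger pad.
Only numpy, scipy, OpenCV 4.12 (cv2) and the standard library are available. Lean on these libraries where they do the work, as an engineer would, in place of code of your own. Each camera call takes 0.05 s, during which the arm holds its last target. There are 200 camera calls.

## Task

Take the pivot pin out of the yellow case and dip its nose well down into the open grease tin. Then push the pin in from the right (the side where the case lies), through the first brass bushing, the ram's eye and the second brass bushing, until its collar is fully home against the first bushing, and finish while holding it there by its black grip so that I can put the clip through the far end. Leave both tins standing where they are and do not disturb the spanner or the clip.

Things in the scene. Friction and masses are not known exactly. Their poses are not given: they have to be found in the camera images.
- pin: Loose pivot pin, 170 mm long, 0.2-0.3 kg, round about one axis. Origin on the axis at the front face of the collar; +x points to the nose. Steel shank 16 mm diameter from x=0 to 90 mm, then a bullet nose (16 to 7 mm) to x=100. Collar 30 mm diameter, x=0 to -8. Black round grip 24 mm diameter, x=-8 to -70. Balances 25 mm in front of the collar face. Starts level, axis 50 mm above the table.
- nose (a point): Tip of the pin's bullet nose, on the pin's axis, 100 mm in front of the collar face.
- grip (a point): Middle of the pin's black grip, on the pin's axis, 40 mm behind the collar's front face; pinch it across the axis.
- case: Fixed yellow open case; origin under the centre of its bottom half (160 x 240 mm, walls 32 mm high). The pin lies on its y axis, nose to +y, grip at y=-24 to -86 mm with free room over the 6 mm floor. Two saddles (44 mm wide in x, 10 mm in y, at y=-6 and 64 mm) bear the shank between horns up to 54 mm high; it lifts straight out. Lid half, 26 mm high, lies open on the -x side to x=-214 mm.
- tin: Open grease tin, bare steel with an amber band, 90 mm diameter, 40 mm high, walls 2 mm, floor 3 mm, nothing solid in it, 0.4 kg, loose. Origin at the centre of its underside, z up. It and the lidded tin may stand in either of two places.
- tin_rim (a point): Centre of the grease tin's mouth, 40 mm above the table.
- bracket: Fixed red bracket, red ram (50 mm barrel) lying from it along +x to x=332 mm. Origin under the centre of its 100 x 120 x 12 mm base plate, z up. Two ears 12 mm thick, 52 mm wide, at y=-28 and 28 mm, tops 116 mm high, each with a brass bushing (28 mm outside, 18 mm bore, 20 mm long), both on one level line along y at x=0, z=90 mm. The ram's eye (y=-15 to 15 mm, 23 mm hole) is lined up between.
- right_bush (a point): Centre of the outer (-y) face of the right bushing, where the pin goes in, moving along the bracket's +y; 90 mm above the table. This bushing spans y=-38 to -18 mm of the bracket. The pin is home when its collar's front face meets this face.
- left_bush (a point): Centre of the outer (+y) face of the left bushing (y=18 to 38 mm of the bracket), 90 mm above the table. With the pin home its nose stands 24 mm out of it.
- lidded_tin: Closed blue tin with a metal lid, 93 mm diameter, 40 mm high, loose; leave it alone. Origin at the centre of its underside.
- spanner: Steel spanner 190 mm long, lying loose beyond the case; leave it alone. Origin about at its middle.
- clip: R-shaped steel wire clip, about 70 x 20 mm, 5 mm thick, lying loose left of the bracket; leave it alone. Origin about at its middle.
There are look-alikes about, which are no part of the job. Leave any green look-alike of the pin alone.

How it is judged:
By the outcome, as a careful person would: the job done as asked, in the order asked, and still so for the second after the job is handed in, while the arm keeps its last pose, push and grip.
It also fails if it takes over 45 s, if anything falls off the work surface, if the arm or the gripper's body presses on something with over 40 N, if the wrist force passes 120 N, or if a joint passes its speed limit or range.

## Working session

There is one attempt and no reset: what is moved stays moved. The work goes in short steps, each a Python script; the robot and the scene stay as the last script left them, time stands still between calls to the robot, and variables do not carry over. Pictures are saved under pics/ and viewed, at most 10 in all, crops included, and the job is handed in when it is done.

```bash
mkdir -p pics; python3 - <<'E'
from bench import env, kinematics, monitor, eyes, job
import cv2,pickle
for n in ("scene","side","wrist"):
    f=eyes.grab_frame(n); pickle.dump({k:f[k] for k in("frame","mtx","view")},open(f"pics/{n}0.pkl","wb"))
    cv2.imwrite(f"pics/{n}0.png",f["frame"][:,:,::-1]); print(n,f["mtx"].round(1).tolist(),f["view"].round(3).tolist())
s=monitor.sense();print(s["clock"],s["position"],s["ee_rot"],env.hold_point_z)
E
```

```text
scene [[507.7, 0.0, 319.6], [0.0, 507.7, 238.9], [0.0, 0.0, 1.0]] [[0.771, 0.637, 0.002, -0.376], [0.352, -0.423, -0.835, -0.151], [-0.531, 0.644, -0.551, 1.927], [0.0, 0.0, 0.0, 1.0]]
side [[600.7, 0.0, 321.6], [0.0, 600.7, 241.4], [0.0, 0.0, 1.0]] [[-0.932, -0.363, -0.002, 0.484], [-0.182, 0.471, -0.863, 0.195], [0.314, -0.804, -0.505, 1.315], [0.0, 0.0, 0.0, 1.0]]
wrist [[371.6, 0.0, 317.0], [0.0, 371.6, 243.1], [0.0, 0.0, 1.0]] [[1.0, 0.0, -0.0, -0.525], [0.0, -0.959, 0.282, -0.036], [-0.0, -0.282, -0.959, 0.378], [0.0, 0.0, 0.0, 1.0]]
0.15 [5.24812943e-01 2.79763673e-05 2.30874691e-01] [ 7.07105716e-01  7.07107682e-01 -2.66258759e-04 -4.01233694e-04] 0.0187
```

View pics/scene0.png

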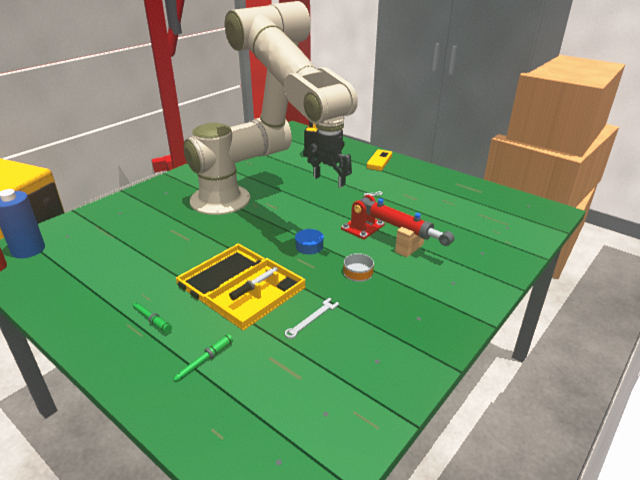

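View pics/side0.png

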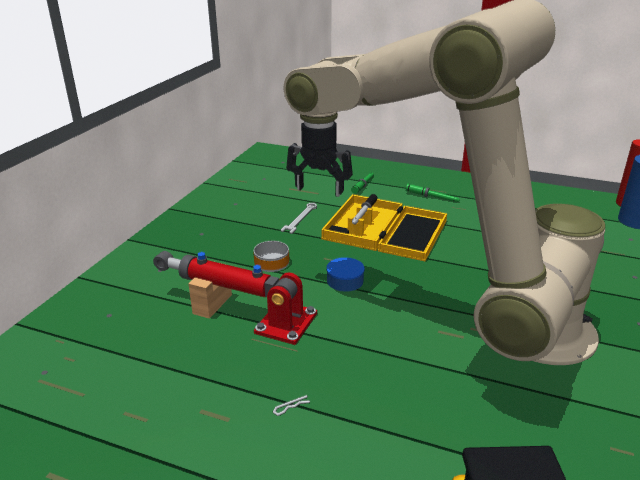

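Candidates for the pin: the black and steel pin in the yellow case, scene (255,283). Look-alikes: green ones at (152,317) and (205,357). I choose the one in the case. The open tin with the amber band is at (358,265) and the blue lidded one at (309,241). The bracket is at (367,215); the rod-end eye at (446,238) is not the target. Next, close crops of these.

```bash
python3 - <<'E'
import cv2
a=cv2.imread("pics/scene0.png")[180:340,172:382]; cv2.imwrite("pics/c1.png",cv2.resize(a,None,fx=3.75,fy=3.75,interpolation=cv2.INTER_CUBIC))
a=cv2.imread("pics/side0.png")[185:345,240:450]; cv2.imwrite("pics/c2.png",cv2.resize(a,None,fx=3.75,fy=3.75,interpolation=cv2.INTER_CUBIC))
E
```

```text
(no output)
```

View pics/c1.png

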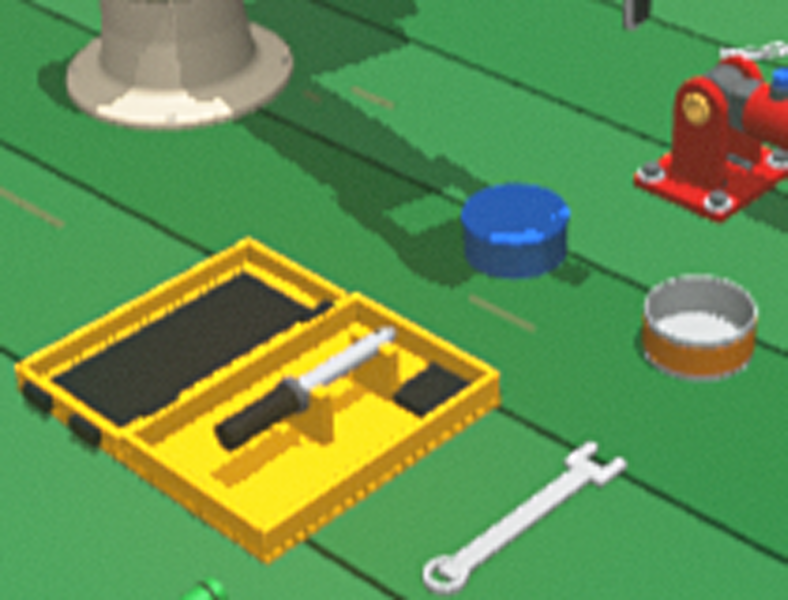

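View pics/c2.png

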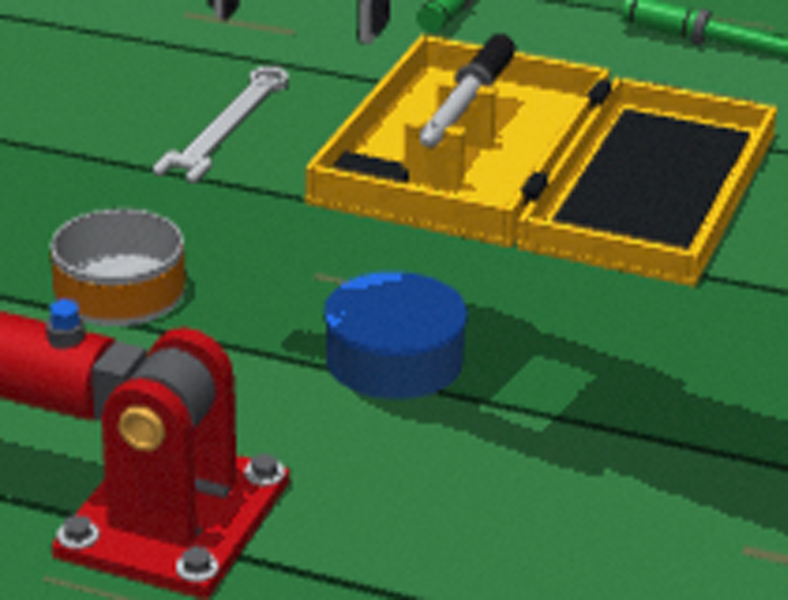

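c1 shows the pin's nose at (392,332), its grip end at (228,438), the right bush at (697,106), the tin mouth at (700,306) and the blue lid at (515,212). c2 shows the nose at (427,138), grip end (503,45), left bush (140,428), tin mouth (118,245) and lid (396,310).

```bash
cat > h.py <<'E'
import numpy as np, pickle, cv2
F={n:pickle.load(open(f"pics/{n}0.pkl","rb")) for n in("scene","side")}
def onz(n,uv,z,f=None):
    f=f or F[n]; R,t=f["view"][:3,:3],f["view"][:3,3]; c=-R.T@t
    d=R.T@np.linalg.inv(f["mtx"])@[uv[0],uv[1],1]; return c+d*(z-c[2])/d[2]
C1=lambda u,v:(u/3.75+172-.37,v/3.75+180-.37)
C2=lambda u,v:(u/3.75+240-.37,v/3.75+185-.37)
E
python3 - <<'E'
from h import *
def p(n,*a): print(n,*[x.round(4)[:2] for x in a])
p("nose",onz("scene",C1(392,332),.05),onz("side",C2(427,138),.05))
p("gripend",onz("scene",C1(228,438),.05),onz("side",C2(503,45),.05))
p("collar",onz("scene",C1(297,390),.05),onz("side",C2(472,75),.05))
p("rbush/lbush",onz("scene",C1(697,106),.09),onz("side",C2(140,428),.09))
p("tin",onz("scene",C1(700,306),.04),onz("side",C2(118,245),.04))
p("lid",onz("scene",C1(515,212),.04),onz("side",C2(396,310),.04))
p("case top corners",onz("scene",C1(498,376),.032),onz("scene",C1(267,532),.032),onz("scene",C1(355,294),.032),onz("side",C2(310,172),.032),onz("side",C2(425,38),.032),onz("side",C2(606,70),.032))
p("bolts",*[onz("scene",C1(*q),.015) for q in((651,172),(718,202),(778,158))],*[onz("side",C2(*q),.015) for q in((77,532),(196,563),(265,468))])
p("spanner",onz("scene",C1(445,573),.005),onz("scene",C1(600,465),.005))
E
```

```text
nose [ 0.5136 -0.2297] [ 0.518  -0.2373]
gripend [ 0.511  -0.3977] [ 0.5115 -0.405 ]
collar [ 0.5091 -0.3273] [ 0.5184 -0.3462]
rbush/lbush [0.5284 0.149 ] [0.5361 0.2157]
tin [ 0.6696 -0.0375] [ 0.6709 -0.0341]
lid [ 0.466  -0.0275] [ 0.4674 -0.0252]
case top corners [ 0.5979 -0.2017] [ 0.5895 -0.4353] [ 0.4373 -0.1945] [ 0.591  -0.1892] [ 0.5844 -0.4301] [ 0.4326 -0.4268]
bolts [0.4929 0.1318] [0.5695 0.1297] [0.5685 0.2266] [0.5735 0.2285] [0.4979 0.2293] [0.4952 0.1322]
spanner [ 0.6917 -0.3662] [ 0.7035 -0.2082]
```

```bash
cat >> h.py <<'E'
from scipy.spatial.transform import Rotation as Ro
def ori(yaw=0,dip=0,ax=None):   # tool x = pin direction; dip lowers the nose
    R0=np.array([[0,1,0],[1,0,0],[0,0,-1.]])
    return (Ro.from_euler("z",yaw)*Ro.from_euler("x",-dip)*Ro.from_matrix(R0)).as_quat()
def shot(n,name):
    from bench import eyes
    f=eyes.grab_frame(n); pickle.dump({k:f[k] for k in("frame","mtx","view")},open(f"pics/{name}.pkl","wb"))
    cv2.imwrite(f"pics/{name}.png",f["frame"][:,:,::-1]); return f
def ray(f,uv):
    K=f["mtx"]; v=(np.array(uv)-K[:2,2])/K[0,0]; r=np.linalg.norm(v)+1e-12
    R,t=f["view"][:3,:3],f["view"][:3,3]
    return -R.T@t, R.T@np.r_[v/r*np.sin(r),np.cos(r)]
def wz(f,uv,z): c,d=ray(f,uv); return c+d*(z-c[2])/d[2]
def proj(f,p):
    q=f["view"][:3,:3]@p+f["view"][:3,3]; r=np.hypot(*q[:2]); a=np.arctan2(r,q[2]); return f["mtx"][:2,2]+f["mtx"][0,0]*a*q[:2]/r
E
python3 - <<'E'
from bench import *
from bench import env, kinematics, monitor, eyes, job
from h import *
for d in (45,55,65,75,90):
    o=ori(0,np.radians(d)); R=Ro.from_quat(o).as_matrix()
    nose=np.array([.67,-.036+.03*np.cos(np.radians(d)),.013]); grip=nose-R[:,0]*.14; tcp=grip+R[:,2]*.019
    q=kinematics.ik(tcp,o); q2=kinematics.ik(tcp+[0,0,.1],o); print(d,tcp.round(3),None if q is None else q.round(2),None if q2 is None else q2.round(2))
print(kinematics.ik([.531,.10,.071],ori(-.02)))
env.reach([.512,-.367,.16],ori(-.03)); shot("wrist","w1"); print(monitor.sense()["clock"])
E
python3 -c "
import cv2;a=cv2.imread('pics/w1.png');cv2.imwrite('pics/w1b.png',cv2.resize(a,(800,600),interpolation=cv2.INTER_CUBIC))"
```

```text
45 [ 0.67  -0.127  0.099] [-0.09  0.84  1.21 -0.87  1.18  0.29] [-0.09  0.73  1.13 -0.82  1.3   0.14]
55 [ 0.67  -0.115  0.117] [-0.03  0.87  1.2  -1.03  1.27  0.4 ] [-0.03  0.75  1.13 -0.99  1.37  0.24]
65 [ 0.67  -0.1    0.132] [ 0.02  0.91  1.18 -1.18  1.38  0.48] [ 0.02  0.79  1.12 -1.15  1.45  0.32]
75 [ 0.67  -0.083  0.143] None None
90 [ 0.67  -0.055  0.153] None None
[-3.07909298e-02  5.25180808e-01  1.63948006e+00 -4.44089210e-16
  9.76931786e-01 -1.07909298e-02]
1.6
```

View pics/w1b.png

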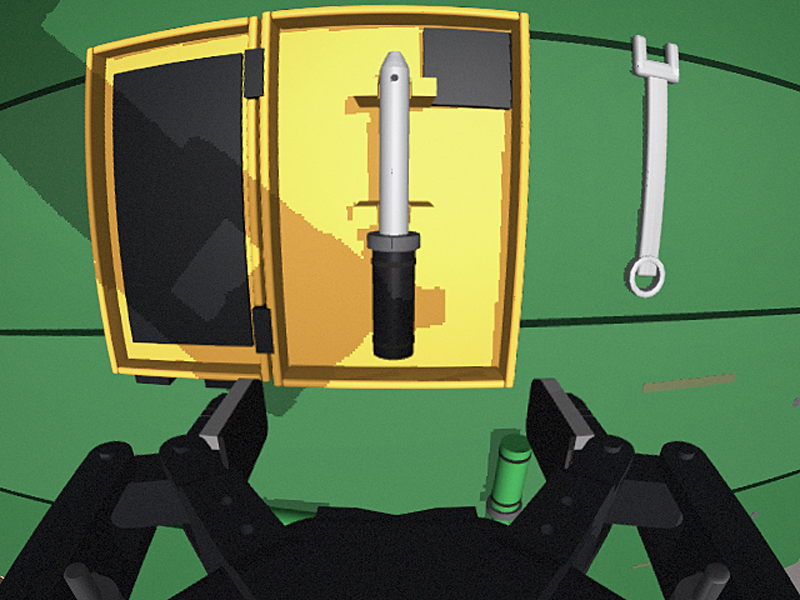

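The close view confirms the choice: the pin's nose is at (396,53), the collar at (394,238), and the grip runs to (393,357). The shank's front view gives its axis. I now turn these into a pose and grasp it.

```bash
python3 - <<'E'
from h import *
f=pickle.load(open("pics/w1.pkl","rb"))
P={n:wz(f,(np.array(p)+.5)/1.25-.5,.05) for n,p in dict(nose=(396.5,52),sh=(394.5,200),collar=(394,234),grip_end=(393,353)).items()}
for n,p in P.items(): print(n,p.round(4))
d=P["nose"]-P["grip_end"]; print(np.linalg.norm(d), "yaw",-np.arctan2(d[0],d[1]))
E
```

```text
nose [ 0.5168 -0.2275  0.05  ]
sh [ 0.5134 -0.3092  0.05  ]
collar [ 0.5126 -0.3279  0.05  ]
grip_end [ 0.5099 -0.3976  0.05  ]
0.17018709641671997 yaw -0.04050068189401927
```

```bash
python3 - <<'E'
from bench import env, kinematics, monitor, eyes, job
from h import *
g=np.array([.5111,-.3677]); o=ori(-.0405)
env.movel([*g,.09],frame=o,velocity=.12)
s=env.movel([*g,.031],velocity=.08,guard=15)
env.close_gripper(100); m=monitor.sense(); print(s,m["position"],m["finger_gap"],m["gripper_force"],m["contact_force"])
env.movel([*g,.18],velocity=.12)
m=monitor.sense(); print(m["clock"],m["position"],m["finger_gap"],m["contact_force"],m["ft_torque"])
shot("wrist","w2")
E
```

```text
False [ 0.5111625  -0.36772953  0.03121547] 0.24792399616361996 97.6866102218628 [0.07429223 0.32057658 1.65930284]
5.2167 [ 0.51086137 -0.36748858  0.17911313] 0.24645293243402067 [ 0.02070014 -0.32437325 -3.10549956] [-0.15728581 -0.05340151  0.00946535]
```

```bash
python3 - <<'E'
from bench import env, kinematics, monitor, eyes, job
from h import *
o=ori(0,np.radians(60)); R=Ro.from_quat(o).as_matrix()
def tcp(nose): return np.array(nose)-R[:,0]*.14+R[:,2]*.0188
n=np.array([.670,-.024,.014])
env.reach(tcp(n+[0,0,.09]),o); print(monitor.sense()["clock"])
f=shot("scene","s1"); f2=shot("side","d1")
for a,b in((f,"scene"),(f2,"side")):
  for p in (n+[0,0,.09],[.670,-.036,.04]):
    q=a["mtx"]@(a["view"][:3,:3]@p+a["view"][:3,3]); print(b,(q[:2]/q[2]).round(1))
a=f["frame"][130:300,270:420]; b=f2["frame"][130:300,200:350]
cv2.imwrite("pics/dip.png",cv2.resize(np.hstack([a,b])[:,:,::-1],None,fx=2.66,fy=2.66,interpolation=cv2.INTER_CUBIC))
E
```

```text
6.475
scene [362.1 241.6]
scene [358.7 261.1]
side [268.6 229.9]
side [271.8 249.7]
```

View pics/dip.png

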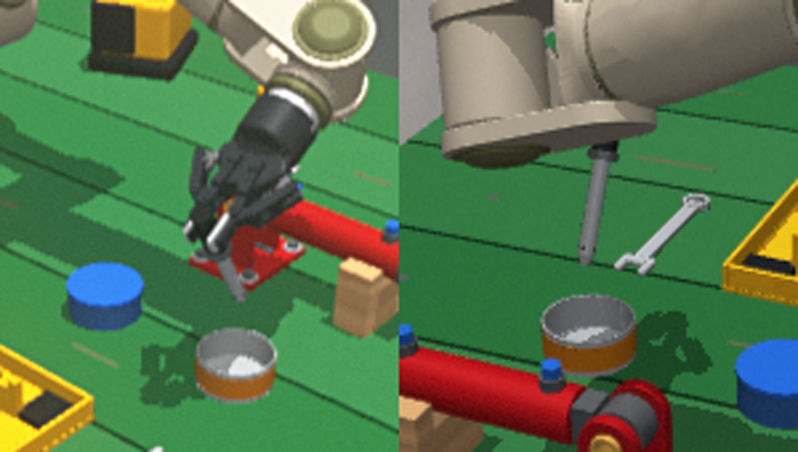

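The nose hangs at (240,298) in the left half, over the tin's mouth (235,352), and agrees with prediction within 3 mm. I dip it.

```bash
python3 - <<'E'
from bench import env, kinematics, monitor, eyes, job
from h import *
o=ori(0,np.radians(60)); R=Ro.from_quat(o).as_matrix()
def tcp(nose): return np.array(nose)-R[:,0]*.14+R[:,2]*.0188
n=np.array([.671,-.024,.014])
g=env.movel(tcp(n),velocity=.08,guard=8); m=monitor.sense(); print(g,m["position"]-tcp(n),m["contact_force"])
env.hold(.3); env.movel(tcp(n+[0,0,.11]),velocity=.12)
o=ori(-.03); env.reach([.527,-.06,.16],o); env.movel([.527,-.055,.0712],velocity=.12)
f=shot("wrist","w3"); shot("scene","s3"); shot("side","d3"); m=monitor.sense(); print(m["clock"],m["position"],m["finger_gap"])
cv2.imwrite("pics/w3b.png",cv2.resize(f["frame"][:,:,::-1][:300,120:520],None,fx=2,fy=2,interpolation=cv2.INTER_CUBIC))
E
```

```text
False [ 2.37085950e-04 -1.92492325e-06  6.98551578e-04] [ 0.43082019  0.3149097  -2.35917905]
11.2583 [ 0.52741562 -0.05513773  0.0719311 ] 0.24897085378910344
```

View pics/w3b.png

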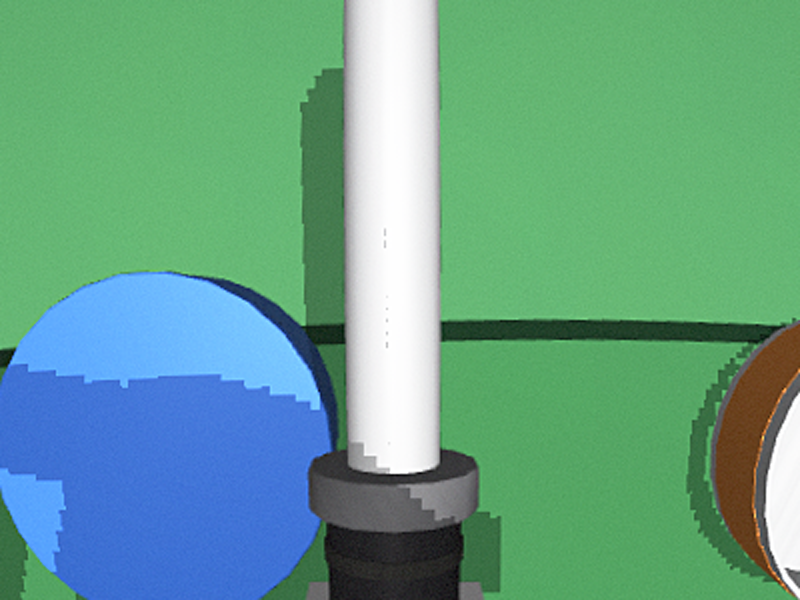

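The wrist view shows the shank leaving the collar at (393,465) straight and the blue tin clear on the left, but not the nose tip or the bracket. I use the start wrist picture together with the outer cameras.

```bash
python3 - <<'E'
from h import *
L=lambda n:pickle.load(open(f"pics/{n}.pkl","rb"))
f=L("wrist0"); print(proj(f,np.array([.53,.142,.09])),proj(f,np.array([.53,.18,.116])))
u,v=proj(f,np.array([.53,.155,.1])).astype(int); v0=max(v-60,0); print("w0 crop origin",u-80,v0)
A=f["frame"][v0:v0+150,u-80:u+120]
B=L("scene3" if 0 else "s3")["frame"][170:270,310:410]; C=L("d3")["frame"][225:325,230:330]
A=cv2.resize(A,(400,300),interpolation=cv2.INTER_CUBIC)
B=cv2.resize(B,(400,400),interpolation=cv2.INTER_CUBIC);C=cv2.resize(C,(400,400),interpolation=cv2.INTER_CUBIC)
img=np.zeros((600,800,3),np.uint8); img[:300,:400]=A
img[:400,400:]=B; img[300:600,:400]=C[50:350]
cv2.imwrite("pics/comp.png",img[:,:,::-1])
E
```

```text
[324.03975669  47.09455443] [324.60516792 -10.74598898]
w0 crop origin 244 0
```

View pics/comp.png

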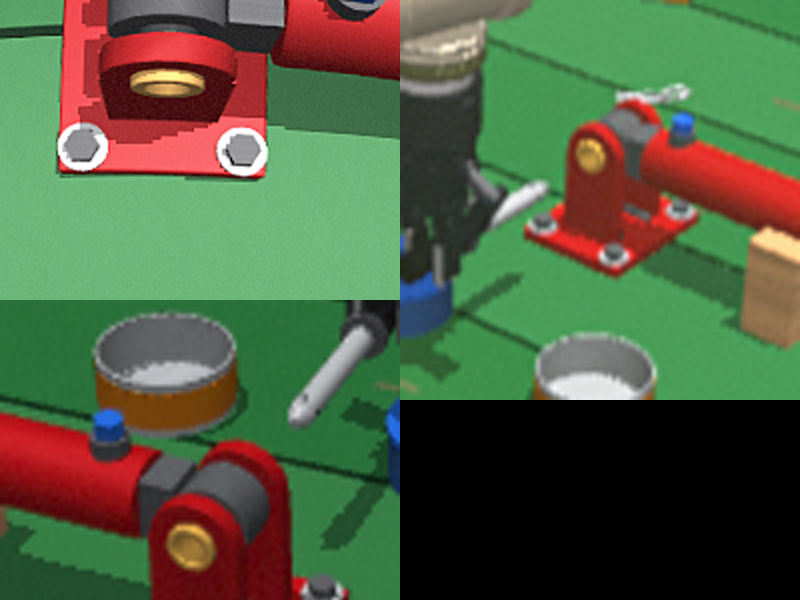

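Composite: in the start wrist crop the bush face is at (168,85), the front bolts at (82,147) and (243,151), and the plate corners at (60,174) and (266,179). In the scene crop the nose is at (546,186) and the bush face at (591,156). In the side crop the nose is at (296,416) and the left bush at (192,546).

```bash
python3 - <<'E'
from h import *
L=lambda n:pickle.load(open(f"pics/{n}.pkl","rb"))
f=L("wrist0"); w=lambda u,v:((u+.5)/2-.5+244,(v+.5)/2-.5)
p=lambda n,x:print(n,np.round(x,4))
p("bush",wz(f,w(168,85),.09)); b1,b2=wz(f,w(82,147),.018),wz(f,w(243,151),.018)
p("bolts",[b1,b2]); p("yaw",np.arctan2(*(b2-b1)[1::-1]))
c1,c2=wz(f,w(60,174),.012),wz(f,w(266,179),.012); p("corners",[c1,c2]); p("yaw",np.arctan2(*(c2-c1)[1::-1]))
S=lambda u,v:((u-400+.5)/4-.5+310,(v+.5)/4-.5+170); D=lambda u,v:((u+.5)/4-.5+230,(v-300+50+.5)/4-.5+225)
s,d=L("s3"),L("d3")
p("scene nose,bush",[onz(0,S(546,186),.09,s),onz(0,S(591,156),.09,s)])
p("side nose,lbush",[onz(0,D(296,416),.09,d),onz(0,D(192,546),.09,d)])
# nose expected from TCP; triangulated nose
f3=L("w3"); v=lambda u,vv:((u+.5)/2-.5+120,(vv+.5)/2-.5)
def tri(fs,uvs):
    Ps=[a["mtx"]@a["view"][:3] for a in fs]; X=cv2.triangulatePoints(*Ps,*[np.array(q,float).reshape(2,1) for q in uvs]); return (X[:3]/X[3]).ravel()
p("nose tri",tri([s,d],[S(546,186),D(296,416)]))
p("shank centre",[wz(f3,v(393,465),.09),wz(f3,v(391.5,5),.09)])
E
```

```text
bush [0.5328 0.1459 0.09  ]
bolts [[0.4945 0.1341 0.018 ]
 [0.5701 0.1326 0.018 ]]
yaw -0.0194
corners [[0.4835 0.122  0.012 ]
 [0.582  0.1201 0.012 ]]
yaw -0.0189
scene nose,bush [[0.5315 0.0821 0.09  ]
 [0.5309 0.1448 0.09  ]]
side nose,lbush [[0.533  0.0781 0.09  ]
 [0.535  0.2147 0.09  ]]
nose tri [0.5324 0.0802 0.0913]
shank centre [[ 0.5284 -0.0151  0.09  ]
 [ 0.5305  0.064   0.09  ]]
```

```bash
cat > ins.py <<'E'
from bench import env, kinematics, monitor, eyes, job
from h import *
o=ori(-.019); ax=np.array([.019,1,0]); B=np.array([.5331,.143,.0705])
def P(noseins,dx=0,dz=0): return B+ax*(noseins-.14)+[dx,0,dz]   # nose depth past bush face
E
python3 - <<'E'
from ins import *
env.movel(P(-.03),frame=o,velocity=.1); env.hold(.3)
m=monitor.sense(); f0,t0=m["contact_force"],m["ft_torque"]; print(m["position"]-P(-.03),f0,t0); np.save("f0.npy",[f0,t0])
dx=dz=0
for d in (-.01,.004,.010,.016,.022):
    g=env.movel(P(d,dx,dz),velocity=.04,guard=12); env.hold(.1)
    m=monitor.sense(); print(d,g,(m["position"]-P(d,dx,dz)).round(4),(m["contact_force"]-f0).round(1),(m["ft_torque"]-t0).round(2))
    if g: break
print(m["clock"],m["finger_gap"])
s=shot("scene","s4");e=shot("side","d4")
E
```

```text
[-3.72154738e-06 -3.56632731e-04  1.62267745e-05] [-0.62505355 -0.27748443 -2.17631617] [-0.16801297 -0.002968    0.00057053]
-0.01 False [ 0.     -0.0001 -0.    ] [ 0.9  0.2 -0.6] [-0.03  0.05  0.  ]
0.004 False [ 0.     -0.0001 -0.    ] [ 0.1 -0.7  0.2] [-0.02 -0.    0.  ]
0.01 False [0.     0.0001 0.    ] [ 0.3  0.6 -0.4] [ 0.16 -0.02  0.04]
0.016 False [0.     0.0002 0.    ] [1.3 0.4 1. ] [ 0.24  0.01 -0.03]
0.022 False [-0.0001  0.0001 -0.    ] [0.3 2.1 0.9] [ 0.3  -0.01 -0.03]
14.5417 0.24769059449899575
```

```bash
python3 - <<'E'
from ins import *
f0,t0=np.load("f0.npy"); dx,dz=0,.0007
def rep(d,g):
    m=monitor.sense(); t=m["ft_torque"]-t0; print(d,g,round(dx,4),round(dz,4),(m["position"]-P(d,dx,dz)).round(4),(m["contact_force"]-f0).round(1),t.round(2),round(m["clock"],2)); return t
env.movel(P(.022,dx,dz),velocity=.02); env.hold(.1); t=rep(.022,0)
for d in (.03,.04,.05,.06,.07,.08,.088):
    if t[0]>.2: dz+=.0004
    if t[0]<-.2: dz-=.0004
    if t[2]<-.2: dx+=.0004   # force -x... on the nose gives +mz
    if t[2]>.2: dx-=.0004
    g=env.movel(P(d,dx,dz),velocity=.04,guard=15); env.hold(.1); t=rep(d,g)
    if g: break
E
```

```text
0.022 0 0 0.0007 [-0.0001 -0.0001 -0.    ] [-0.1  0.5  0.5] [0.11 0.03 0.06] 14.99
0.03 False 0 0.0007 [-0.      0.0001 -0.    ] [0.6 0.3 0.9] [ 0.18 -0.02 -0.02] 15.44
0.04 False 0 0.0007 [-0.  0. -0.] [1.  1.6 1.2] [ 0.16 -0.    0.05] 15.94
0.05 False 0 0.0007 [-0.      0.0001 -0.    ] [0.7 1.4 0.4] [0.18 0.04 0.04] 16.44
0.06 False 0 0.0007 [-0.      0.0001 -0.    ] [ 0.4  0.  -1. ] [0.17 0.04 0.02] 16.94
0.07 False 0 0.0007 [-0.      0.0001 -0.    ] [ 0.7  0.3 -0.3] [ 0.15 -0.   -0.02] 17.44
0.08 False 0 0.0007 [-0.      0.0001 -0.    ] [ 0.4  0.5 -0. ] [ 0.17  0.01 -0.01] 17.94
0.088 False 0 0.0007 [-0.      0.0001 -0.    ] [-0.4  0.6  0.7] [ 0.18 -0.02  0.01] 18.39
```

It slides freely. Now it goes home against the collar, followed by a look.

```bash
python3 - <<'E'
from ins import *
f0,t0=np.load("f0.npy")
g=env.movel(P(.112,0,.0007),velocity=.02,guard=15); env.hold(.3); m=monitor.sense()
print(g,m["position"]-P(.1,0,.0007),m["contact_force"]-f0,m["ft_torque"]-t0,m["clock"],m["finger_gap"],m["gripper_force"])
w=shot("wrist","w5");s=shot("scene","s5");d=shot("side","d5")
r=lambda a:cv2.resize(a,None,fx=4,fy=4,interpolation=cv2.INTER_CUBIC)
img=np.zeros((600,800,3),np.uint8)
img[:300,:400]=cv2.resize(w["frame"][:240,160:480],(400,300)); img[300:,:400]=r(d["frame"][255:330,230:330]); img[:400,400:]=r(s["frame"][170:270,310:410])
cv2.imwrite("pics/home.png",img[:,:,::-1])
E
```

```text
True [-0.00030373  0.0007102  -0.00064667] [ 2.23281047 -0.81932514  2.84559201] [ 0.00770334 -0.2666086  -0.17398529] 19.4333 0.2553907130912513 98.11195135116577
```

View pics/home.png

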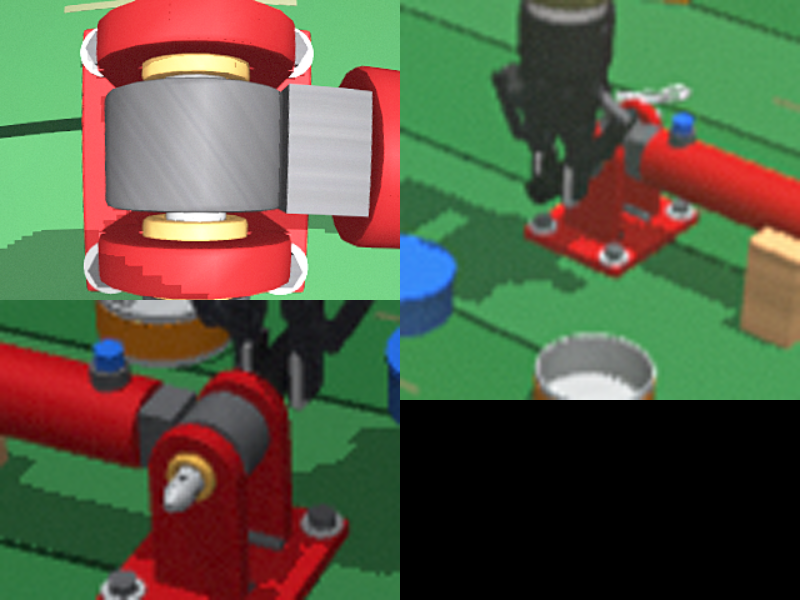

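```bash
python3 - <<'E'
from ins import *
f0,t0=np.load("f0.npy")
for d in (.1005,.1015,.1025,.1035,.1045,.1055):
    env.movel(P(d,0,.0006),frame=o,velocity=.01); env.hold(.2); m=monitor.sense(); F=m["contact_force"]-f0
    print(d,(m["position"]-P(.1,0,.0006)).round(4),F.round(1),(m["ft_torque"]-t0).round(2),round(m["clock"],2))
    if F[1]<-8: break
s=shot("side","d6")
E
```

```text
0.1005 [-0.0003  0.0006 -0.0002] [-0.   1.   0.9] [ 0.19  0.01 -0.01] 20.03
0.1015 [-0.0003  0.0008 -0.0002] [-1.1 -5.6  0.3] [-0.66  0.17 -0.04] 20.48
0.1025 [-0.0003  0.0008 -0.0002] [ -1.5 -11.3   1.2] [-1.58  0.29 -0.02] 20.93
```

The advance stalls at 100.8 mm depth while the push rises to 11 N. That matches the collar seated on the bush, with the nose out of the far side. The tins, spanner and clip are unmoved in the pictures, so I hand in.

```bash
python3 -c "
from bench import job, monitor
m=monitor.sense(); print(m['contact_force'],m['finger_gap'],m['clock']); print(job.hand_in())"
```

```text
[ -1.77196976 -11.4372936   -0.53468758] 0.25309583186685203 20.9833
the job is handed in; nothing more can be done
None
```

The pin was taken from the case, its nose dipped in the grease tin, then pushed from the right through both bushings and the eye until its collar was home; I handed in at about 21 s with the arm still holding the grip and pressing about 11 N, though the hand-in gave no verdict.

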